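# Put the reagents in their matching holders

### The job

Set up the bench for the next run: put the large bottle, the small bottle, the slim tube and the orange microtube rack each into the grey holder that matches its size and shape, standing flat on the holder's floor. Keep them all upright and set them down rather than dropping them, and leave the beaker and the tip box where they are.

Things in the scene. Friction and masses are not known exactly. Their poses are not given: they have to be found in the camera images.
- large_bottle: clear glass bottle with a blue cap, the largest of the vessels: 68 mm diameter, 167 mm tall, about 0.3 to 0.55 kg; grasp it by its cap, 39 mm diameter, which spans 143 to 167 mm above its underside (sloping shoulder below); loose, upright; origin at the centre of its underside, z up along its axis
- small_bottle: clear glass bottle with a red cap, 50 mm diameter, 117 mm tall, about 0.11 to 0.21 kg; grasp it by its cap, 29 mm diameter, which spans 99 to 117 mm above its underside (sloping shoulder below); loose, upright; origin at the centre of its underside, z up along its axis
- tube: slim clear 50 ml tube standing on its foot, with a blue cap: body 28 mm diameter, cap 34 mm diameter from 100 to 115 mm above its underside, 115 mm tall, about 30 g; loose; origin at the centre of its underside, z up along its axis
- tube_rack: orange block rack full of small capped microtubes (fixed in it): 120 mm long (its x axis) by 50 mm wide (its y axis), solid to 28 mm high, 34 mm with the caps, about 0.14 kg; loose; grasp it across the 50 mm; origin at the centre of its underside, z up
- large_holder: fixed round shallow grey plastic holder with a dark liner, for the large bottle: outside diameter 96 mm at the foot, 84 mm inside, rim 12 mm high, floor 4 mm above the bench; origin at the centre of its underside, z up
- small_holder: fixed round shallow grey plastic holder with a dark liner, for the small bottle: outside diameter 78 mm at the foot, 66 mm inside, rim 12 mm high, floor 4 mm above the bench; origin at the centre of its underside, z up
- tube_holder: fixed round shallow grey plastic holder with a dark liner, for the tube: outside diameter 56 mm at the foot, 44 mm inside, rim 12 mm high, floor 4 mm above the bench; origin at the centre of its underside, z up
- rack_holder: fixed rectangular grey plastic plate with a dark liner and four L-shaped corner stops, for the microtube rack: plate 152 mm (its x axis) by 82 mm (its y axis), 4 mm thick, its top being the floor; the stops reach 12 mm above the bench and leave 136 x 66 mm between them; between the stops the long sides are open for 96 mm, so fingers can go down there; origin at the centre of its underside, z up. The rack may go in either way round
- beaker: bystander: empty glass beaker, 55 mm diameter, 70 mm tall, at the back of the work; loose; origin at the centre of its underside
- tip_box: bystander: closed pipette tip box, yellow with a clear lid, 82 (x) x 118 (y) x 78 mm high, at the right of the work; loose; origin at the centre of its underside
Mind the look-alikes: they are no part of the job. What is shaped like the large_bottle but pink or purple is not meant.

How it is judged:
By the outcome, as a careful person would: the job done as asked, in the order asked, and still so for the second after the job is handed in, with the robot touching nothing.
It also fails if it takes over 115 s, if anything falls off the work surface, if the arm or the gripper's body presses on something with over 40 N, if the wrist force passes 120 N, or if a joint passes its speed limit or range.

### The arm

A 7-joint arm with a two-finger parallel gripper is mounted at the origin on a cart in front of the work surface, level with it; the furniture and walls round the work are solid. World frame = base frame: x ahead of the robot, y to its left, z up, the work surface at z = 0. Lengths are in m, angles in rad, forces in N, time in s.
With the tool pointing down it reaches from about 0.4 to 0.875 m from the base axis. Payload 19.3 kg.
Tool frame: the origin (TCP) lies on the mounting face of the last link; the fingertips stand 173 mm ahead of it and the grasp point (between the pads) lies 155 mm ahead of it (bot.grip_point_offset is the distance from the TCP to the grasp point, in m); z points along the fingers, y is the line along which they close (so a half turn about z gives the same grasp; the last joint's range is limited). The gripper opens to 85 mm and grips with 20 to 120 N. Pads are 22 mm wide; open, the fingers measure 114 mm over their backs; the gripper's body (76 mm by 85 mm) begins 54 mm behind the grasp point. The pads swing forward as they close: fully open they stand 13 mm farther back than shut.
Start: joints at [-1.223, 0.521, -0.036, 1.599, 0.021, 1.021, -0.113], TCP at [0.254, 0.571, 0.405] pointing down, gripper open.
Joint ranges: [-2.91, 2.91], [-0.3, 2.13], [-1.5, 1.42], [0.17, 2.43], [-1.26, 4.41], [0.16, 1.93], [-2.52, 2.52]. Speed limits (rad/s): [1.89, 1.89, 2.39, 2.39, 3.01, 3.01, 3.01].

### API

Orientations are given as [roll, pitch, yaw] about the fixed x, y, z axes, in that order (R = Rz(yaw) Ry(pitch) Rx(roll)).
In Python, from workcell import bot gives the robot as it stands.
- The arm moves only by the tool arm_command, never from a script. Its argument "deltas" is a list of rows, each a list of 3 entries, a list of its own where there are three numbers: the shift along the tool's x, y, z in cm, then the turn, a rotation vector about the tool's x, y, z in rad, then the finger opening in cm, from 0 to 8.54. In form: [[[tx, ty, tz], [rx, ry, rz], claw], ...]. A call has 1 to 20 rows; each row shifts and turns the commanded pose from where the row before left it, along the tool's axes as they then stand; what a row does not reach is not made up. A row lasts 1/10 s, in which the tool goes at most 50 mm and 8.59 degrees, less where a joint would pass 70% of its speed; a pose out of reach is approached as far as the arm can. A call with a gripper value outside its range is refused whole. The fingers move at their own pace and stop on an object; "newtons" is the grip in N (left out, the last holds). Time passes only in rows, so rows that do not move let the fingers close. It gives the time, the measured TCP pose, the force, the opening and the grip force at its end, in the units of the state.
- bot.observe(): the state, without advancing time (a new reading comes with each control period).
- bot.grab_frame(name): name is "side" or "top" or "wrist"; returns a dict with "frame" (384x512x3 uint8, red, green, blue), "K" (3x3 intrinsics, pixels), "k1" (the pictures are not rectified: a ray, as slopes to the right and down, at radius r is drawn at 1 + k1 r^2 times it, then the intrinsics apply), "rvec" (rotation vector, rad) and "tvec" (3), from world to camera coordinates, as OpenCV has them; the wrist camera has in their place "T_tool_cam" (4x4, takes a point from camera to tool coordinates, whose origin is the TCP and whose axes are the flange's). Camera axes: x right, y down, z forward; pixel columns grow to the right and rows downward; lengths in m; the calibration is good to about 2 mm. A picture is of the moment at which its call begins: read the wrist's pose just before it. There is no depth.
- bot.job_done(): hands the job in; it is judged then, once.
Trained networks look in a picture, given as the dict that the camera call returned (one of the last four; its "shot" number tells which), for a name from the list of things; names that differ only in an ending like _2 or _b are one class to them, and where a whole thing is asked for, a point or a joint stands for the part that bears it (a point fixed in the world has none). Each returns a list of dicts, best first, with "p" (0 to 1); they miss things now and then, are a little off and sometimes report something else, mostly with a low value. They report only what shows in the picture. A call takes as long as a camera call. They do not tell look-alikes from the thing itself.
- bot.find_in(name, picture): "rect" ([left, top, width, height] in pixels, round what is visible of it).
- bot.mark_of(name, picture): "at" ([column, row] in pixels: a listed point, or the origin of a listed thing).
The state is a dict: "clock": time; "qpos": joint angles; "qd": joint speeds; "joint_efforts": joint torques, N m; "position": TCP position; "tool_rot": TCP orientation; "force": force on the tool from outside, world axes, zero at the start; "moment": the same for the moment, N m; "grip_width": finger opening in m; "finger_force": force on a finger pad.
Only numpy, scipy, OpenCV 4.12 (cv2) and the standard library are available. Lean on these libraries where they do the work, as an engineer would, in place of code of your own. Each camera call takes 0.05 s, during which the arm holds its last target. There are 200 camera calls.

## Working session

There is one attempt and no reset: what is moved stays moved. The work goes in short steps, Python scripts to look and compute and a tool call to move; the robot and the scene stay as the last step left them, time stands still between calls to the robot, and variables do not carry over. Pictures are saved under pics/ and viewed, at most 14 in all, crops included, and the job is handed in when it is done.

Besides the shell and the picture viewer there is one more tool, called after ">>>" as a command line: name --argument value ..., lists and objects as JSON in quotes. arm_command: Moves the arm, as the interface text tells. Its arguments: {"type":"object","properties":{"deltas":{"type":"array","items":{"type":"array"}},"newtons":{"type":"number"}},"required":["deltas"]}

```bash
mkdir -p pics; ls
cat > h.py <<'E'
import numpy as np, cv2
from workcell import bot
from scipy.spatial.transform import Rotation as R
def cam(p,st=None):
    if 'rvec' in p and p.get('rvec') is not None:
        Rm=cv2.Rodrigues(np.array(p['rvec'],float))[0]; return Rm,np.array(p['tvec'],float).ravel()
    T=np.array(p['T_tool_cam']); W=np.eye(4); W[:3,:3]=R.from_euler('xyz',st['tool_rot']).as_matrix(); W[:3,3]=st['position']
    C=np.linalg.inv(W@T); return C[:3,:3],C[:3,3]
def world(p,uv,z,st=None):
    Rm,t=cam(p,st); K=np.array(p['K'],float)
    # k1: distorted = s*(1+k1 r^2)
    u=cv2.undistortPoints(np.array([[uv]],float),K,np.array([p['k1'],0,0,0],float)).ravel()
    d=Rm.T@np.array([u[0],u[1],1]); c=-Rm.T@t
    return c+d*(z-c[2])/d[2]
def proj(p,X,st=None):
    Rm,t=cam(p,st)
    return cv2.projectPoints(np.array([X],float),cv2.Rodrigues(Rm)[0],t,np.array(p['K'],float),np.array([p['k1'],0,0,0],float))[0].ravel()
def save(p,n,s=1,crop=None):
    f=p['frame'][...,::-1]
    if crop: f=f[crop[1]:crop[3],crop[0]:crop[2]]
    cv2.imwrite('pics/'+n+'.png',cv2.resize(f,None,fx=s,fy=s,interpolation=cv2.INTER_CUBIC))
E
python3 - <<'E'
from h import *
s=bot.observe(); print(s['position'],s['tool_rot'],s['grip_width'],bot.grip_point_offset)
names="large_bottle small_bottle tube tube_rack large_holder small_holder tube_holder rack_holder beaker tip_box".split()
for c in ['top','side']:
    p=bot.grab_frame(c); save(p,c,1.5)
    for n in names:
        for m in bot.mark_of(n,p)[:3]:
            if m['p']>.2: print(c,n,round(m['p'],2),np.round(m['at']),np.round(world(p,m['at'],0),3)[:2])
    Rm,t=cam(p); print('cam',np.round(-Rm.T@t,3))
E
```

```text
pics
[0.25351548 0.5711164  0.40412335] [-3.14046015e+00  6.82344604e-05  2.72383439e+00] 0.08546577400617844 0.1547
top large_bottle 0.87 [258. 169.] [ 0.642 -0.1  ]
top large_bottle 0.86 [297. 160.] [ 0.679 -0.234]
top large_bottle 0.85 [275. 139.] [ 0.751 -0.155]
top small_bottle 0.65 [153. 191.] [0.559 0.261]
top tube 0.63 [264. 230.] [ 0.434 -0.125]
top tube_rack 0.75 [206. 229.] [0.431 0.072]
top large_holder 0.86 [206. 171.] [0.631 0.078]
top small_holder 0.64 [311. 191.] [ 0.57  -0.286]
top tube_holder 0.47 [312. 258.] [ 0.342 -0.292]
top rack_holder 0.83 [150. 246.] [0.369 0.262]
top tip_box 0.97 [369. 225.] [ 0.459 -0.486]
cam [ 0.447 -0.105  1.535]
side large_bottle 0.91 [307. 169.] [ 0.759 -0.167]
side large_bottle 0.73 [309. 199.] [ 0.675 -0.236]
side large_bottle 0.63 [269. 184.] [ 0.638 -0.103]
side small_bottle 0.91 [169. 143.] [0.548 0.26 ]
side tube 0.48 [230. 232.] [ 0.433 -0.113]
side tube_rack 0.9 [187. 200.] [0.43  0.063]
side large_holder 0.61 [227. 161.] [0.619 0.061]
side small_holder 0.96 [302. 233.] [ 0.567 -0.284]
side small_holder 0.67 [273. 148.] [ 0.757 -0.029]
side tube_holder 0.53 [261. 290.] [ 0.356 -0.294]
side rack_holder 0.97 [131. 177.] [0.376 0.26 ]
side beaker 0.52 [272. 149.] [ 0.751 -0.026]
side tip_box 0.42 [228. 160.] [0.622 0.058]
cam [ 0.166 -0.428  1.03 ]
```

View pics/top.png

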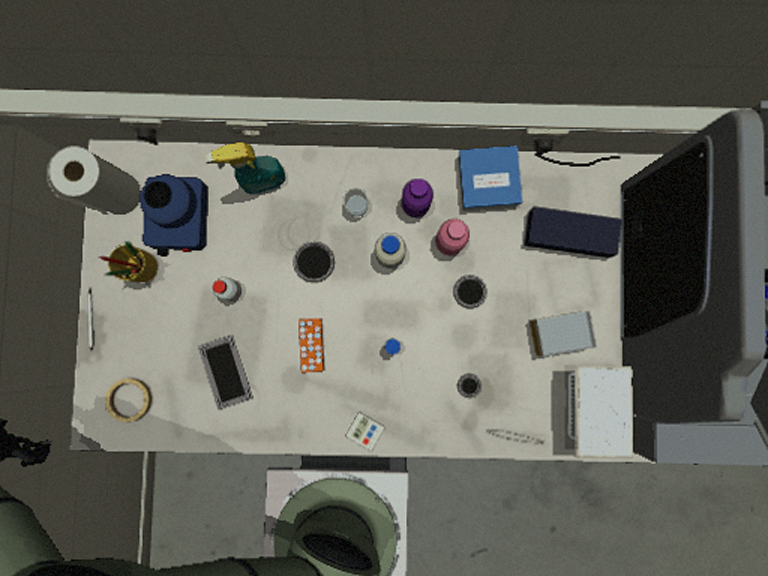

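View pics/side.png

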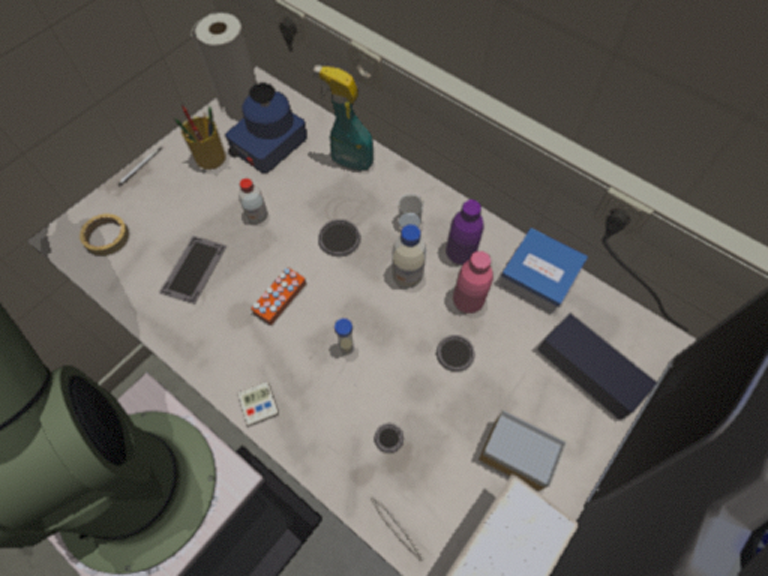

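Candidates for the large bottle (top picture, native px): blue-capped clear (258,169), purple (277,131), pink (302,157). By the description I choose the blue-capped one. The small tube at (261,231) also has a blue cap. The other targets have no doubles. Next I measure, with a close crop.

```bash
cat >> h.py <<'E'
def blob(p,near,lo,hi,rad=25,amin=15):
    hsv=cv2.cvtColor(p['frame'],cv2.COLOR_RGB2HSV)
    m=cv2.inRange(hsv,np.array(lo),np.array(hi))
    if lo[0]==0 and hi[0]<20 and lo[1]>100: m|=cv2.inRange(hsv,np.array([170,lo[1],lo[2]]),np.array([180,255,255]))
    k=np.zeros_like(m); cv2.circle(k,tuple(int(round(v)) for v in near),int(rad),255,-1); m&=k
    n,l,s,c=cv2.connectedComponentsWithStats(m)
    i=[j for j in range(1,n) if s[j,4]>=amin]
    if not i: return None
    i=max(i,key=lambda j:s[j,4]); return c[i],s[i,4],(l==i).astype(np.uint8)
BLUE=([100,120,60],[125,255,255]); RED=([0,140,80],[8,255,255]); ORANGE=([3,150,100],[18,255,255]); DARK=([0,0,0],[180,255,62])
E
python3 - <<'E'
from h import *
P={c:bot.grab_frame(c) for c in ('top','side')}
top,side=P['top'],P['side']
def show(n,nt,ns,col,z,rad=14):
    for c,nn in (('top',nt),('side',ns)):
        b=blob(P[c],nn,*col,rad=rad)
        print(n,c,None if b is None else (np.round(b[0],1),b[1],np.round(world(P[c],b[0],z)[:2],4)))
show('large',(260,163),(274,157),BLUE,.16); show('small',(146,191),(165,124),RED,.112); show('tube',(262,231),(229,218),BLUE,.11)
for n,nt,ns,r in (('lh',(209,175),(227,159),17),('sh',(313,194),(303,235),15),('th',(313,257),(259,291),11)):
    show(n,nt,ns,DARK,.004,r)
for n,pt,col,z,r in (('rack',(207,230),ORANGE,.028,30),('rh',(149,247),DARK,.004,34)):
    b=blob(top,pt,*col,rad=r); m=cv2.morphologyEx(b[2],cv2.MORPH_CLOSE,np.ones((9,9)))
    cs=max(cv2.findContours(m,0,2)[0],key=cv2.contourArea)
    w=np.array([world(top,q,z)[:2] for q in cs[:,0]],np.float32); print(n,cv2.minAreaRect(w*1000))
save(top,'crop',3,(120,110,330,290))
E
```

```text
large top (array([260. , 162.6]), np.int32(106), array([ 0.643 , -0.1063]))
large side (array([273.4, 155. ]), np.int32(110), array([ 0.6462, -0.1059]))
small top (array([145.6, 190.6]), np.int32(52), array([0.5508, 0.2565]))
small side (array([163.5, 122.1]), np.int32(44), array([0.5524, 0.2564]))
tube top (array([261.3, 230.6]), np.int32(79), array([ 0.4319, -0.1156]))
tube side (array([228.5, 217.6]), np.int32(87), array([ 0.4335, -0.1167]))
lh top (array([208.8, 174.1]), np.int32(395), array([0.6211, 0.0691]))
lh side (array([225.9, 158.1]), np.int32(309), array([0.6229, 0.068 ]))
sh top (array([313.3, 193.9]), np.int32(235), array([ 0.561 , -0.2927]))
sh side (array([303.4, 235.1]), np.int32(250), array([ 0.562 , -0.2933]))
th top (array([312.8, 256.9]), np.int32(99), array([ 0.3459, -0.2938]))
th side (array([258.8, 291.6]), np.int32(119), array([ 0.3472, -0.2938]))
rack ((392.8744201660156, 64.01087951660156), (49.49220657348633, 44.5299186706543), 13.294583320617676)
rh ((363.9339294433594, 261.7322692871094), (123.55359649658203, 56.151607513427734), 19.711288452148438)
```

View pics/crop.png

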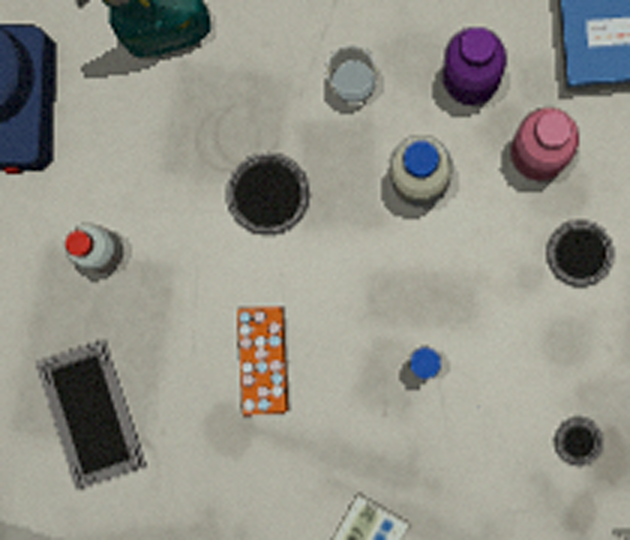

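The crop shows the blue-capped clear bottle at crop (421,158). Purple is at (477,48) and pink at (553,127). Both cameras agree to about 3 mm, so I move.

>>> arm_command --deltas '[[[0, 0, 0], [0, 0, -0.139], 7], [[0, 0, 0], [0, 0, -0.139], 7], [[0, 0, 0], [0, 0, -0.139], 7], [[-2.3, -3.98, 0], [0, 0, 0], 7], [[-2.3, -3.98, 0], [0, 0, 0], 7], [[-2.3, -3.98, 0], [0, 0, 0], 7], [[-2.3, -3.98, 0], [0, 0, 0], 7], [[-2.3, -3.98, 0], [0, 0, 0], 7], [[-2.3, -3.98, 0], [0, 0, 0], 7], [[-2.3, -3.98, 0], [0, 0, 0], 7], [[-2.3, -3.98, 0], [0, 0, 0], 7], [[-2.3, -3.98, 0], [0, 0, 0], 7], [[-2.3, -3.98, 0], [0, 0, 0], 7], [[-2.3, -3.98, 0], [0, 0, 0], 7], [[-2.3, -3.98, 0], [0, 0, 0], 7], [[-2.3, -3.98, 0], [0, 0, 0], 7], [[-2.3, -3.98, 0], [0, 0, 0], 7], [[-2.3, -3.98, 0], [0, 0, 0], 7], [[-2.3, -3.98, 0], [0, 0, 0], 7], [[-2.3, -3.98, 0], [0, 0, 0], 7]]'

```text
clock: 3.2
position: [0.6447, -0.1075, 0.4048]
tool_rot: [3.142, 0.0, 3.141]
force: [0.3, 1.7, -0.2]
grip_width: 0.07
finger_force: 0.0
```

Run:
```python
from h import *
s=bot.observe(); p=bot.grab_frame('wrist'); save(p,'w1',1.2)
print(np.round(s['qpos'],2),np.round(s['position'],4))
near=proj(p,[.6445,-.106,.167],s); print(near)
b=blob(p,near,*BLUE,rad=80); print(b and (b[0],b[1],world(p,b[0],.167,s)))
print(np.round(p['T_tool_cam'],3))
```

```text
[ 0.04  0.57  0.06  1.52 -0.04  1.05  1.67] [ 0.6447 -0.1075  0.4048]
[258.01252662 205.9448601 ]
(array([256.36829699, 199.24572775]), np.int32(1697), array([ 0.63860032, -0.10734976,  0.167     ]))
[[-0.    -0.945 -0.326  0.085]
 [ 1.    -0.     0.    -0.   ]
 [-0.    -0.326  0.945  0.03 ]
 [ 0.     0.     0.     1.   ]]
```

View pics/w1.png

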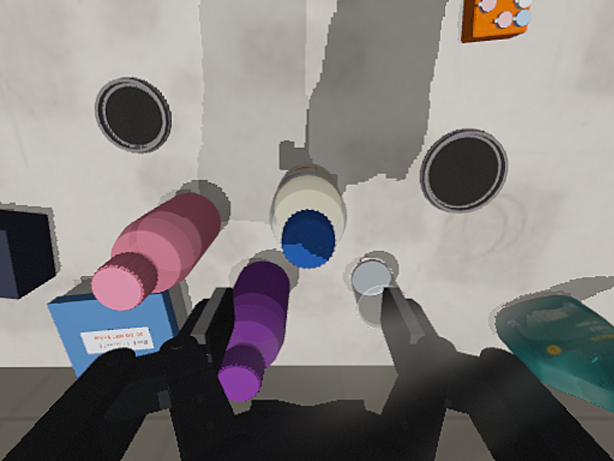

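The wrist view shows the blue cap at about (258,199) native, between the fingers' lines, matching the estimate. Purple (200,318) and pink (110,240) are clear of it. I descend and grip.

>>> arm_command --deltas '[[[0, 0.1, 2.35], [0, 0, 0], 7], [[0, 0, 2.35], [0, 0, 0], 7], [[0, 0, 2.35], [0, 0, 0], 7], [[0, 0, 2.35], [0, 0, 0], 7], [[0, 0, 0], [0, 0, 0], 7], [[0, 0, 0], [0, 0, 0], 3], [[0, 0, 0], [0, 0, 0], 3], [[0, 0, 0], [0, 0, 0], 3], [[0, 0, 0], [0, 0, 0], 3], [[0, 0, 0], [0, 0, 0], 3], [[0, 0, 0], [0, 0, 0], 3], [[0, 0, 0], [0, 0, 0], 3]]' --newtons 60

```text
clock: 4.45
position: [0.6445, -0.105, 0.3124]
tool_rot: [-3.141, 0.003, 3.14]
force: [-0.1, -1.4, 8.7]
grip_width: 0.0376
finger_force: 60.1
```

>>> arm_command --deltas '[[[0, 0, -1], [0, 0, 0], 3], [[0, 0, -2], [0, 0, 0], 3], [[0, 0, -2], [0, 0, 0], 3], [[0.2, 1.5, 0], [0, 0, 0], 3], [[0.4, 3, 0], [0, 0, 0], 3], [[0.5, 3.5, 0], [0, 0, 0], 3], [[0.5, 3.5, 0], [0, 0, 0], 3], [[0.4, 3, 0], [0, 0, 0], 3], [[0.2, 1.9, 0], [0, 0, 0], 3], [[0.1, 1.0, 0], [0, 0, 0], 3], [[0, 0, 0], [0, 0, 0], 3], [[0, 0, 0], [0, 0, 0], 3], [[0, 0, 0], [0, 0, 0], 3]]'

```text
clock: 5.75
position: [0.6213, 0.0679, 0.3607]
tool_rot: [-3.141, -0.0, 3.139]
force: [1.3, -0.4, -3.9]
grip_width: 0.0382
finger_force: 60.9
```

```bash
cat >> h.py <<'E'
def hold(pt,z,name):
    s=bot.observe(); p=bot.grab_frame('wrist'); near=proj(p,pt,s)
    save(p,name); 
    for m in bot.mark_of(name.split('-')[0],p)[:2]: print('mark',round(m['p'],2),np.round(m['at']),np.round(world(p,m['at'],z,s)[:2],4))
    print('near',near,'pos',np.round(s['position'],4),np.round(s['force'],1))
    return p,s
E
python3 - <<'E'
from h import *
p,s=hold([.622,.0687,.004],0,'large_holder-1')
t=bot.grab_frame('side')
b=blob(t,proj(t,[.622,.0687,.2]),*BLUE,rad=20); print(b and (b[0],world(t,b[0],s['position'][2]-.152)))
a=p['frame'][...,::-1]; c=t['frame'][100:250,130:330,::-1]
cv2.imwrite('pics/c1.png',np.hstack([cv2.resize(a,(400,300)),cv2.resize(c,(400,300))]))
E
```

```text
near [256.92978667 170.11944039] pos [0.6213 0.0679 0.3607] [ 1.3 -0.4 -3.9]
None
```

View pics/c1.png

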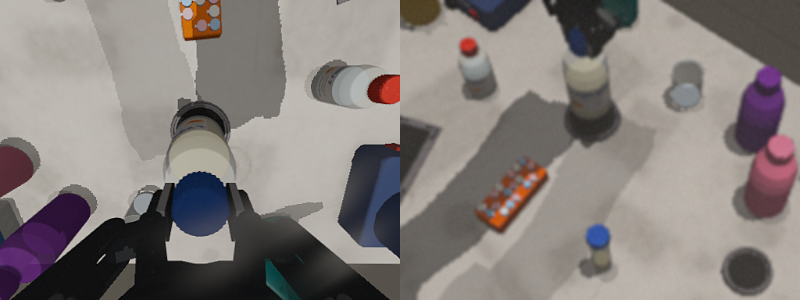

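The picture shows the bottle held upright, with the large holder under its base.

>>> arm_command --deltas '[[[0, 0, 1.5], [0, 0, 0], 3], [[0, 0, 1.5], [0, 0, 0], 3], [[0, 0, 0.8], [0, 0, 0], 3], [[0, 0, 0.2], [0, 0, 0], 3], [[0, 0, 0.2], [0, 0, 0], 3], [[0, 0, 0.1], [0, 0, 0], 3], [[0, 0, 0], [0, 0, 0], 3], [[0, 0, 0], [0, 0, 0], 3]]'

```text
clock: 6.7
position: [0.6213, 0.0693, 0.3181]
tool_rot: [3.141, 0.001, 3.141]
force: [0.3, 0.9, -4.0]
grip_width: 0.038
finger_force: 60.9
```

>>> arm_command --deltas '[[[0, 0, 0.1], [0, 0, 0], 3], [[0, 0, 0.1], [0, 0, 0], 3], [[0, 0, 0], [0, 0, 0], 3], [[0, 0, 0], [0, 0, 0], 3]]'

```text
clock: 7.1
position: [0.6215, 0.0693, 0.3164]
tool_rot: [3.141, 0.001, 3.141]
force: [-0.5, -0.5, 4.8]
grip_width: 0.0377
finger_force: 62.0
```

>>> arm_command --deltas '[[[0, 0, 0], [0, 0, 0], 7], [[0, 0, 0], [0, 0, 0], 7], [[0, 0, 0], [0, 0, 0], 7], [[0, 0, 0], [0, 0, 0], 7], [[0, 0, -2], [0, 0, 0], 7], [[0, 0, -3], [0, 0, 0], 7], [[0, 0, -3.8], [0, 0, 0], 7], [[1.2, 3.1, 0], [0, 0, 0], 7], [[1.2, 3.1, 0], [0, 0, 0], 7], [[1.2, 3.1, 0], [0, 0, 0], 7], [[1.2, 3.1, 0], [0, 0, 0], 7], [[1.1, 3.1, 0], [0, 0, 0], 7], [[1.1, 3.2, 0], [0, 0, 0], 7], [[0, 0, 3], [0, 0, 0], 7], [[0, 0, 3], [0, 0, 0], 7], [[0, 0, 0], [0, 0, 0], 7], [[0, 0, 0], [0, 0, 0], 7]]'

```text
clock: 8.8
position: [0.5516, 0.2563, 0.3442]
tool_rot: [-3.141, -0.0, 3.14]
force: [-0.3, 0.4, 1.0]
grip_width: 0.0701
finger_force: 0.0
```

Run:
```python
from h import *
s=bot.observe(); p=bot.grab_frame('wrist')
near=proj(p,[.5515,.2565,.108],s); b=blob(p,near,*RED,rad=70); print(np.round(s['qpos'],2),s['position'],near,b and (b[0],b[1],world(p,b[0],.11,s)))
t=bot.grab_frame('top'); c=t['frame'][110:290,120:330,::-1]
cv2.imwrite('pics/c2.png',np.hstack([cv2.resize(p['frame'][...,::-1],(400,300)),cv2.resize(c,(400,300))]))
```

```text
[-0.54  0.56  0.01  1.7  -0.01  0.87  1.04] [0.55156965 0.25630363 0.34422311] [256.54069781 207.01815057] (array([254.49568434, 208.1701603 ]), np.int32(811), array([0.55167728, 0.25483707, 0.11      ]))
```

View pics/c2.png

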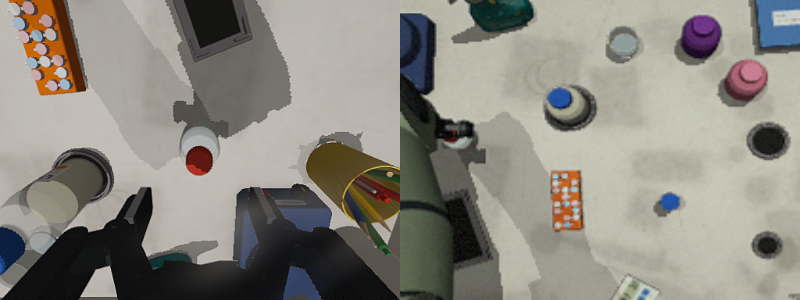

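The large bottle stands in its holder at panel (570,103). The red cap at native (254,208) is on target. I descend and grip.

>>> arm_command --deltas '[[[0, -0.1, 2.7], [0, 0, 0], 7], [[0, 0, 2.7], [0, 0, 0], 7], [[0, 0, 2.5], [0, 0, 0], 7], [[0, 0, 0], [0, 0, 0], 7], [[0, 0, 0], [0, 0, 0], 2], [[0, 0, 0], [0, 0, 0], 2], [[0, 0, 0], [0, 0, 0], 2], [[0, 0, 0], [0, 0, 0], 2], [[0, 0, 0], [0, 0, 0], 2], [[0, 0, 0], [0, 0, 0], 2], [[0, 0, 0], [0, 0, 0], 2], [[0, 0, 0], [0, 0, 0], 2]]' --newtons 40

```text
clock: 10.1
position: [0.5519, 0.2554, 0.2664]
tool_rot: [3.141, 0.002, 3.141]
force: [-1.2, -2.1, 9.4]
grip_width: 0.0279
finger_force: 38.1
```

>>> arm_command --deltas '[[[0, 0, -2], [0, 0, 0], 2], [[0, 0, -4], [0, 0, 0], 2], [[0, 0, -4], [0, 0, 0], 2], [[0, 0, -3], [0, 0, 0], 2], [[1.04, -3.7, 0], [0, 0, 0], 2], [[1.04, -3.7, 0], [0, 0, 0], 2], [[1.04, -3.7, 0], [0, 0, 0], 2], [[1.04, -3.7, 0], [0, 0, 0], 2], [[1.04, -3.7, 0], [0, 0, 0], 2], [[-0.62, -3.65, 0], [0, 0, 0], 2], [[-0.62, -3.65, 0], [0, 0, 0], 2], [[-0.62, -3.65, 0], [0, 0, 0], 2], [[-0.62, -3.65, 0], [0, 0, 0], 2], [[-0.62, -3.65, 0], [0, 0, 0], 2], [[-0.62, -3.65, 0], [0, 0, 0], 2], [[-0.62, -3.65, 0], [0, 0, 0], 2], [[-0.62, -3.65, 0], [0, 0, 0], 2], [[-0.62, -3.65, 0], [0, 0, 0], 2], [[-0.5, -3.4, 0], [0, 0, 0], 2]]'

```text
clock: 12.0
position: [0.5597, -0.2938, 0.3956]
tool_rot: [-3.141, 0.001, 3.141]
force: [0.4, 0.5, -1.4]
grip_width: 0.0273
finger_force: 39.3
```

>>> arm_command --deltas '[[[0, 0, 2], [0, 0, 0], 2], [[0, 0, 4], [0, 0, 0], 2], [[0, 0, 3], [0, 0, 0], 2], [[0, 0, 0], [0, 0, 0], 2], [[0, 0, 0], [0, 0, 0], 2]]'

```text
clock: 12.5
position: [0.5599, -0.2923, 0.3059]
tool_rot: [-3.141, 0.0, 3.141]
force: [-0.1, -0.1, -0.4]
grip_width: 0.027
finger_force: 39.3
```

Run:
```python
from h import *
p,s=hold([.5615,-.293,.004],0,'small_holder-1')
t=bot.grab_frame('side'); u,v=map(int,proj(t,[.56,-.29,.03]))
cv2.imwrite('pics/c3.png',np.hstack([cv2.resize(p['frame'][...,::-1],(400,300)),cv2.resize(t['frame'][v-60:v+45,u-70:u+70,::-1],(400,300))]))
```

```text
mark 0.58 [256. 183.] [ 0.5618 -0.2922]
near [255.54299803 184.19828839] pos [ 0.5599 -0.2923  0.3059] [-0.1 -0.1 -0.4]
```

View pics/c3.png

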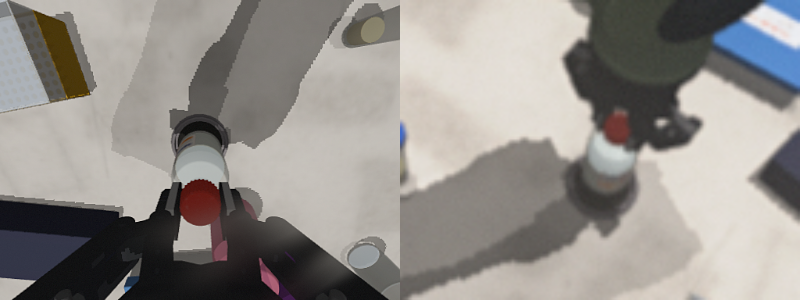

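The picture shows the small bottle held upright over the small holder, native (255,184).

>>> arm_command --deltas '[[[-0.15, 0, 1.5], [0, 0, 0], 2], [[0, 0, 1.5], [0, 0, 0], 2], [[0, 0, 0.3], [0, 0, 0], 2], [[0, 0, 0.1], [0, 0, 0], 2], [[0, 0, 0.1], [0, 0, 0], 2], [[0, 0, 0.1], [0, 0, 0], 2], [[0, 0, 0], [0, 0, 0], 2], [[0, 0, 0], [0, 0, 0], 2]]'

```text
clock: 13.45
position: [0.5617, -0.2923, 0.2705]
tool_rot: [-3.141, 0.002, 3.141]
force: [-7.3, 5.8, 35.7]
grip_width: 0.0273
finger_force: 43.8
```

>>> arm_command --deltas '[[[0, 0, -0.15], [0, 0, 0], 2], [[0, 0, 0], [0, 0, 0], 2]]'

```text
clock: 13.65
position: [0.5614, -0.2922, 0.2705]
tool_rot: [-3.141, 0.001, 3.141]
force: [-1.3, 1.1, 12.9]
grip_width: 0.0273
finger_force: 41.0
```

>>> arm_command --deltas '[[[0, 0, -0.05], [0, 0, 0], 3.5], [[0, 0, 0], [0, 0, 0], 5], [[0, 0, 0], [0, 0, 0], 7], [[0, 0, 0], [0, 0, 0], 7], [[0, 0, 0], [0, 0, 0], 7], [[0, 0, -2], [0, 0, 0], 7], [[0, 0, -3], [0, 0, 0], 7], [[0, 0, -3], [0, 0, 0], 7], [[2.15, 2.95, 0], [0, 0, 0], 7], [[2.15, 2.95, 0], [0, 0, 0], 7], [[2.15, 2.95, 0], [0, 0, 0], 7], [[2.15, 2.95, 0], [0, 0, 0], 7], [[2.15, 2.95, 0], [0, 0, 0], 7], [[2.15, 2.9, 0], [0, 0, 0], 7], [[0, 0, 0], [0, 0, 0], 7], [[0, 0, 0], [0, 0, 0], 7]]'

```text
clock: 15.25
position: [0.4324, -0.1152, 0.3511]
tool_rot: [-3.142, 0.001, -3.141]
force: [0.0, -0.6, 0.2]
grip_width: 0.07
finger_force: 0.0
```

Run:
```python
from h import *
s=bot.observe(); p=bot.grab_frame('wrist')
near=proj(p,[.4325,-.116,.108],s); b=blob(p,near,*BLUE,rad=70); print(np.round(s['qpos'],2),s['position'],near,b and (b[0],b[1],world(p,b[0],.11,s)))
t=bot.grab_frame('side'); u,v=map(int,proj(t,[.56,-.29,.03]))
cv2.imwrite('pics/c4.png',np.hstack([cv2.resize(p['frame'][...,::-1],(400,300)),cv2.resize(t['frame'][v-60:v+45,u-90:u+50,::-1],(400,300))]))
```

```text
[ 0.04  0.32  0.11  2.11 -0.05  0.71  1.75] [ 0.43237301 -0.11517779  0.35108965] [255.25283115 203.77859002] (array([253.89145299, 203.8042735 ]), np.int32(1170), array([ 0.43171804, -0.11712998,  0.11      ]))
```

View pics/c4.png

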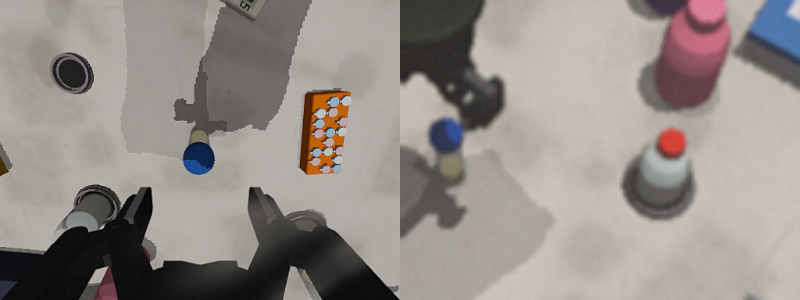

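The small bottle stands in its holder at panel (660,185). The tube cap is at native (254,204), centred. I grip it lightly.

>>> arm_command --deltas '[[[0, -0.15, 3], [0, 0, 0], 7], [[0, 0, 3], [0, 0, 0], 7], [[0, 0, 2.5], [0, 0, 0], 7], [[0, 0, 0], [0, 0, 0], 7], [[0, 0, 0], [0, 0, 0], 2.5], [[0, 0, 0], [0, 0, 0], 2.5], [[0, 0, 0], [0, 0, 0], 2.5], [[0, 0, 0], [0, 0, 0], 2.5], [[0, 0, 0], [0, 0, 0], 2.5], [[0, 0, 0], [0, 0, 0], 2.5], [[0, 0, 0], [0, 0, 0], 2.5]]' --newtons 25

```text
clock: 16.45
position: [0.4328, -0.1172, 0.2669]
tool_rot: [-3.141, 0.002, 3.141]
force: [-0.0, -0.5, 5.9]
grip_width: 0.0335
finger_force: 24.3
```

>>> arm_command --deltas '[[[0, 0, -1], [0, 0, 0], 2.5], [[0, 0, -3], [0, 0, 0], 2.5], [[0.8, -1.6, 0], [0, 0, 0], 2.5], [[1.6, -3.2, 0], [0, 0, 0], 2.5], [[1.6, -3.2, 0], [0, 0, 0], 2.5], [[1.6, -3.2, 0], [0, 0, 0], 2.5], [[1.6, -3.2, 0], [0, 0, 0], 2.5], [[0.9, -2.0, 0], [0, 0, 0], 2.5], [[0.5, -1.3, 0], [0, 0, 0], 2.5], [[0, 0, 0], [0, 0, 0], 2.5], [[0, 0, 0], [0, 0, 0], 2.5]]'

```text
clock: 17.55
position: [0.3463, -0.2937, 0.3065]
tool_rot: [-3.141, 0.001, 3.14]
force: [0.7, -0.3, 0.3]
grip_width: 0.0335
finger_force: 25.1
```

Run:
```python
from h import *
p,s=hold([.3468,-.2938,.004],0,'tube_holder-1')
t=bot.grab_frame('side'); u,v=map(int,proj(t,[.347,-.294,.03]))
cv2.imwrite('pics/c5.png',np.hstack([cv2.resize(p['frame'][...,::-1],(400,300)),cv2.resize(t['frame'][v-60:v+45,u-70:u+70,::-1],(400,300))]))
```

```text
mark 0.67 [255. 179.] [ 0.3435 -0.2953]
near [256.16583478 182.91230807] pos [ 0.3463 -0.2937  0.3065] [ 0.7 -0.3  0.3]
```

View pics/c5.png

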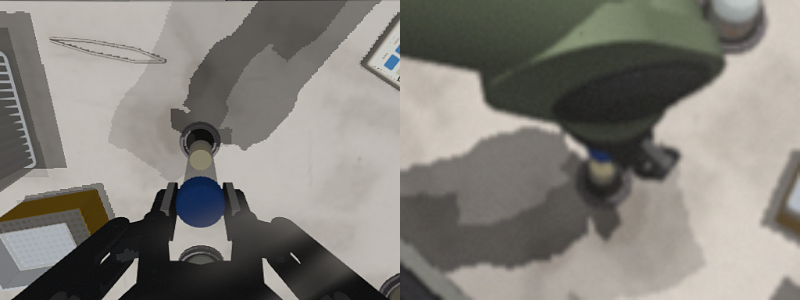

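The picture shows the tube held over its holder, native (256,183), within 3 mm.

>>> arm_command --deltas '[[[0, 0, 1.5], [0, 0, 0], 2.5], [[0, 0, 1.5], [0, 0, 0], 2.5], [[0, 0, 0.3], [0, 0, 0], 2.5], [[0, 0, 0.1], [0, 0, 0], 2.5], [[0, 0, 0.1], [0, 0, 0], 2.5], [[0, 0, 0], [0, 0, 0], 2.5], [[0, 0, 0], [0, 0, 0], 2.5]]'

```text
clock: 18.4
position: [0.3463, -0.294, 0.2711]
tool_rot: [-3.141, 0.001, 3.141]
force: [-0.2, -0.3, -0.3]
grip_width: 0.0336
finger_force: 25.1
```

>>> arm_command --deltas '[[[0, 0, 0.1], [0, 0, 0], 2.5], [[0, 0, 0], [0, 0, 0], 2.5], [[0, 0, 0], [0, 0, 0], 2.5]]'

```text
clock: 18.7
position: [0.3467, -0.2942, 0.2708]
tool_rot: [-3.141, 0.002, 3.141]
force: [-0.6, 2.4, 23.5]
grip_width: 0.0332
finger_force: 26.9
```

>>> arm_command --deltas '[[[0, 0, -0.1], [0, 0, 0], 3.5], [[0, 0, 0], [0, 0, 0], 5], [[0, 0, 0], [0, 0, 0], 8], [[0, 0, 0], [0, 0, 0], 8], [[0, 0, 0], [0, 0, 0], 8], [[0, 0, -3], [0, 0, 0], 8], [[0, 0, -4], [0, 0, 0], 8], [[0, 0, -3], [0, 0, 0], 8], [[-2.7, 3.3, 0], [0, 0, 0], 8], [[-2.7, 3.3, 0], [0, 0, 0], 8], [[-2.7, 3.3, 0], [0, 0, 0], 8], [[0, 3.7, 0], [0, 0, 0], 8], [[0, 3.7, 0], [0, 0, 0], 8], [[0, 3.7, 0], [0, 0, 0], 8], [[0, 3.7, 0], [0, 0, 0], 8], [[0, 3.7, 0], [0, 0, 0], 8], [[0, 3.7, 0], [0, 0, 0], 8], [[0, 3.8, 0], [0, 0, 0], 8], [[0, 0, 0], [0, 0, 0], 8]]'

```text
clock: 20.6
position: [0.4273, 0.0691, 0.3707]
tool_rot: [3.14, 0.0, -3.137]
force: [0.3, -1.3, -0.7]
grip_width: 0.0799
finger_force: 0.0
```

```bash
cat >> h.py <<'E'
def rect(p,near,col,z,s=None,rad=90,k=15):
    b=blob(p,near,*col,rad=rad)
    if b is None: return None
    m=cv2.morphologyEx(cv2.copyMakeBorder(b[2],30,30,30,30,0),cv2.MORPH_CLOSE,np.ones((k,k),np.uint8))[30:-30,30:-30]
    c=max(cv2.findContours(m,0,2)[0],key=cv2.contourArea)
    return b[1],cv2.minAreaRect(np.array([world(p,q,z,s)[:2]*1000 for q in c[:,0].astype(float)],np.float32))
E
python3 - <<'E'
from h import *
s=bot.observe(); p=bot.grab_frame('wrist'); t=bot.grab_frame('top')
print(s['position'],proj(p,[.432,.065,.03],s),rect(p,proj(p,[.432,.065,.03],s),ORANGE,.028,s))
print(rect(t,proj(t,[.432,.065,.03]),([3,120,80],[18,255,255]),.028,rad=26,k=9),t['frame'].shape)
print(rect(t,proj(t,[.364,.262,.004]),DARK,.004,rad=32))
q=bot.grab_frame('side'); u,v=map(int,proj(q,[.4,-.2,.03]))
cv2.imwrite('pics/c6.png',np.hstack([cv2.resize(p['frame'][...,::-1],(400,300)),cv2.resize(q['frame'][160:340,150:390,::-1],(400,300))]))
E
```

```text
[0.42731792 0.0691427  0.37070605] [252.21514854 176.74542555] (np.int32(373), ((471.22015380859375, 64.00445556640625), (33.48387145996094, 36.15187454223633), 0.22520573437213898))
(np.int32(47), ((477.72076416015625, 58.16779327392578), (34.78957748413086, 26.381872177124023), 30.800809860229492)) (384, 512, 3)
(np.int32(385), ((362.0070495605469, 268.27862548828125), (125.19255065917969, 45.7577018737793), 16.57073402404785))
```

View pics/c6.png

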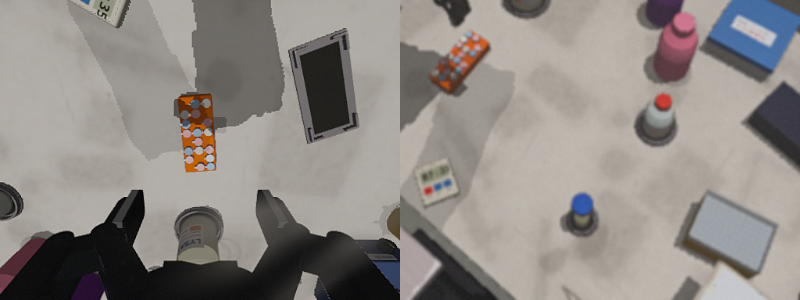

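The tube stands in its holder at panel (582,222). The rack is in the wrist view at (197,132) and its holder at (325,85). Shadow splits the orange, so I re-segment.

Run:
```python
from h import *
s=bot.observe(); p=bot.grab_frame('wrist')
hsv=cv2.cvtColor(p['frame'],cv2.COLOR_RGB2HSV)
def fit(lo,hi,box,z,o):
    m=cv2.inRange(hsv,np.array(lo),np.array(hi)); k=np.zeros_like(m); k[box[1]:box[3],box[0]:box[2]]=1; m*=k
    m=cv2.morphologyEx(m,cv2.MORPH_OPEN,np.ones((o,o),np.uint8))
    pts=cv2.findNonZero(m)[:,0].astype(float); h=cv2.convexHull(pts.astype(np.float32))[:,0]
    r=cv2.minAreaRect(np.array([world(p,q,z,s)[:2]*1000 for q in h],np.float32)); print(len(pts),r,np.round(cv2.boxPoints(r)))
    return m
m=fit([2,120,40],[20,255,255],(215,105,290,235),.028,2)
fit([2,120,40],[20,255,255],(215,105,290,235),.014,2)
for v in (50,60,45): n=fit([0,0,0],[180,255,v],(365,25,465,190),.004,3)
a=p['frame'][...,::-1].copy(); a[m>0]=(0,255,0); a[n>0]=(255,0,255)
cv2.imwrite('pics/m.png',cv2.resize(a[0:240,180:500],(800,600)))
```

```text
2132 ((428.7402648925781, 66.95712280273438), (120.79786682128906, 49.202789306640625), 5.152930736541748) [[366.  86.]
 [371.  37.]
 [491.  48.]
 [487.  97.]]
2132 ((432.633056640625, 67.07231140136719), (126.21312713623047, 51.40850830078125), 5.152930736541748) [[367.  87.]
 [372.  36.]
 [498.  47.]
 [493.  98.]]
5265 ((362.356689453125, 265.6271667480469), (143.79832458496094, 65.24784088134766), 20.29248046875) [[284. 271.]
 [306. 210.]
 [441. 260.]
 [418. 321.]]
5384 ((363.95379638671875, 261.3078918457031), (143.79832458496094, 74.45800018310547), 20.29248046875) [[284. 271.]
 [309. 201.]
 [444. 251.]
 [418. 321.]]
5241 ((362.39508056640625, 265.6152648925781), (143.802001953125, 65.06685638427734), 20.414764404296875) [[284. 271.]
 [306. 210.]
 [441. 260.]
 [418. 321.]]
```

View pics/m.png

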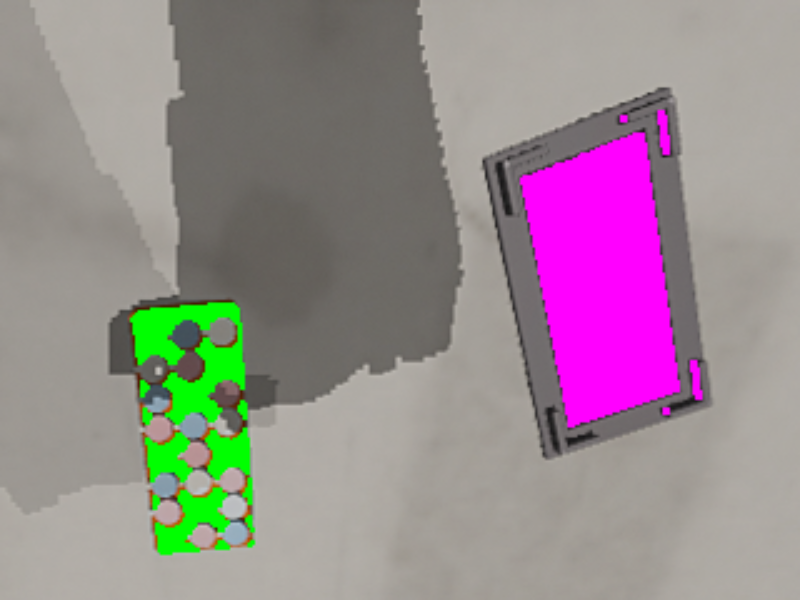

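The rack segmentation is right: 121×49 mm fit, centre (0.429, 0.067), 5.2°. I turn to match, descend and grip.

>>> arm_command --deltas '[[[-0.1, -0.2, 0], [0, 0, -0.086], 8], [[0, 0, 4], [0, 0, 0], 8], [[0, 0, 4], [0, 0, 0], 8], [[0, 0, 4], [0, 0, 0], 8], [[0, 0, 4], [0, 0, 0], 8], [[0, 0, 2], [0, 0, 0], 8], [[0, 0, 1], [0, 0, 0], 8], [[0, 0, 0], [0, 0, 0], 8], [[0, 0, 0], [0, 0, 0], 4], [[0, 0, 0], [0, 0, 0], 4], [[0, 0, 0], [0, 0, 0], 4], [[0, 0, 0], [0, 0, 0], 4], [[0, 0, 0], [0, 0, 0], 4], [[0, 0, 0], [0, 0, 0], 4], [[0, 0, 0], [0, 0, 0], 4]]' --newtons 40

```text
clock: 22.3
position: [0.4289, 0.0629, 0.182]
tool_rot: [3.141, 0.002, -3.057]
force: [-1.3, -0.9, 11.8]
grip_width: 0.0493
finger_force: 39.8
```

Run:
```python
from h import *
s=bot.observe(); print(s['position'],s['tool_rot'],np.round(s['qpos'],2))
# plate corners from earlier wrist picture: rebuild pose
T=bot.grab_frame('wrist'); s0=dict(position=[0.42731792,0.0691427,0.37070605],tool_rot=[3.14,0,-3.137])
w=np.array([world(T,q,.004,s0)[:2]*1000 for q in [(374,63.2),(448,36),(464.8,162),(398.8,183.2)]]); print(w.round(1),cv2.minAreaRect(w.astype(np.float32)))
l=np.array([world(T,(180+a/2.5,b/2.5),.004,s0)[:2]*1000 for a,b in [(520,175),(643,130),(680,388),(567,430)]]); print(l.round(1),cv2.minAreaRect(l.astype(np.float32)))
```

```text
[0.42888504 0.06294839 0.18195103] [ 3.14137335e+00  2.14837445e-03 -3.05668102e+00] [-0.26  0.65 -0.03  2.23  0.06  0.26  1.31]
[[306.3 201.8]
 [279.3 278.2]
 [419.3 332.5]
 [447.5 254.7]] ((362.7705993652344, 267.18499755859375), (151.6173858642578, 82.77604675292969), 20.525066375732422)
[[313.3 218.7]
 [295.  270.1]
 [410.6 314.4]
 [432.5 262.3]] ((363.171630859375, 267.0213928222656), (126.92989349365234, 56.510005950927734), 20.06412696838379)
```

>>> arm_command --deltas '[[[0, 0, -1], [0, 0, 0], 4], [[0, 0, -3], [0, 0, 0], 4], [[0, 0, -2], [0, 0, 0], 4], [[0.5, 2, 0], [0, 0, 0], 4], [[0.8, 3.5, 0], [0, 0, 0], 4], [[0.8, 3.5, 0], [0, 0, 0], 4], [[0.8, 3.5, 0], [0, 0, 0], 4], [[0.8, 3.5, 0], [0, 0, 0], 4], [[0.7, 2.6, 0], [0, 0, 0], 4], [[0.4, 2.0, 0], [0, 0, -0.05], 4], [[0, 0, 0], [0, 0, -0.11], 4], [[0, 0, 0], [0, 0, -0.11], 4], [[0, 0, 0], [0, 0, 0], 4], [[0, 0, 0], [0, 0, 0], 4]]'

```text
clock: 23.75
position: [0.3633, 0.2639, 0.2414]
tool_rot: [3.141, 0.001, -2.79]
force: [-0.2, -1.0, -1.3]
grip_width: 0.0492
finger_force: 43.2
```

Run:
```python
from h import *
s=bot.observe(); p=bot.grab_frame('wrist'); t=bot.grab_frame('side')
print(s['position'],s['tool_rot'],s['force'])
a=R.from_euler('z',20.4,degrees=True).as_matrix()
for x in (-.076,.076):
  for y in (-.041,.041): print(np.round(proj(p,np.array([.3635,.264,.004])+a@[x,y,0],s)),end=' ')
u,v=map(int,proj(t,[.36,.26,.03]))
print(u,v)
v0=max(v-70,0);u0=max(u-90,0)
cv2.imwrite('pics/c7.png',np.hstack([cv2.resize(p['frame'][...,::-1],(400,300)),cv2.resize(t['frame'][v0:v0+135,u0:u0+180,::-1],(400,300))]))
```

```text
[0.36327847 0.2639486  0.24140763] [ 3.14124998e+00  7.37854970e-04 -2.79027668e+00] [-0.16960572 -1.00052984 -1.31039216]
[199. 110.] [311. 110.] [211. 284.] [301. 283.] 124 175
```

View pics/c7.png

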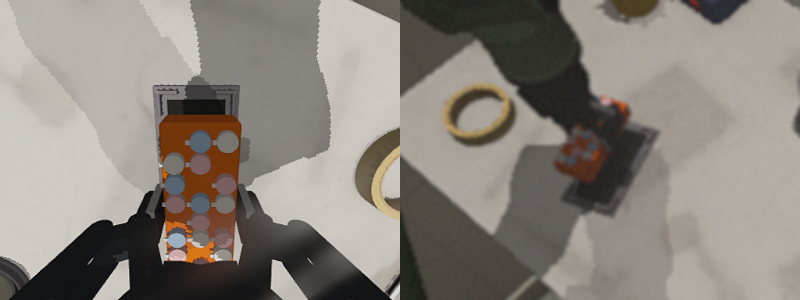

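The picture shows the rack held level over its plate. The near plate edge is at native (196–308,110) against (199–311,110) predicted. I check the rack's fore-aft offset in the hand.

Run:
```python
from h import *
s=bot.observe(); p=bot.grab_frame('wrist')
M=R.from_euler('xyz',s['tool_rot']).as_matrix(); c=np.array(s['position'])
for z in (.0594,.0874):
  for e in (-.025,.025):
    q=c+M@[.06,e,0]; q[2]=z; print(z,e,proj(p,q,s).round(1))
hsv=cv2.cvtColor(p['frame'],cv2.COLOR_RGB2HSV); m=cv2.inRange(hsv,np.array([2,120,30]),np.array([20,255,255]))[:200]
m=cv2.morphologyEx(m,cv2.MORPH_OPEN,np.ones((3,3),np.uint8))
r,cc=np.nonzero(m); print(r.min(),[ (k,cc[r==k].min(),cc[r==k].max()) for k in range(r.min(),175,4)])
```

```text
0.0594 -0.025 [210.5 144.7]
0.0594 0.025 [300.5 144.7]
0.0874 -0.025 [201. 155.]
0.0874 0.025 [309.9 154.9]
146 [(146, np.int64(235), np.int64(287)), (150, np.int64(211), np.int64(301)), (154, np.int64(208), np.int64(304)), (158, np.int64(205), np.int64(307)), (162, np.int64(204), np.int64(308)), (166, np.int64(204), np.int64(308)), (170, np.int64(204), np.int64(307)), (174, np.int64(204), np.int64(307))]
```

>>> arm_command --deltas '[[[0.15, -0.2, 1.5], [0, 0, 0], 4], [[0, 0, 1.5], [0, 0, 0], 4], [[0, 0, 1.2], [0, 0, 0], 4], [[0, 0, 0.6], [0, 0, 0], 4], [[0, 0, 0.3], [0, 0, 0], 4], [[0, 0, 0.1], [0, 0, 0], 4], [[0, 0, 0], [0, 0, 0], 4], [[0, 0, 0], [0, 0, 0], 4]]'

```text
clock: 24.7
position: [0.3625, 0.2618, 0.1891]
tool_rot: [3.141, 0.001, -2.787]
force: [0.2, -0.2, -1.4]
grip_width: 0.0492
finger_force: 43.2
```

>>> arm_command --deltas '[[[0, 0, 0.1], [0, 0, 0], 4], [[0, 0, 0.1], [0, 0, 0], 4], [[0, 0, 0], [0, 0, 0], 4], [[0, 0, 0], [0, 0, 0], 4]]'

```text
clock: 25.1
position: [0.3624, 0.2618, 0.1867]
tool_rot: [-3.142, -0.0, -2.786]
force: [0.3, -0.1, -1.3]
grip_width: 0.049
finger_force: 43.2
```

>>> arm_command --deltas '[[[0, 0, 0.1], [0, 0, 0], 4], [[0, 0, 0], [0, 0, 0], 4]]'

```text
clock: 25.3
position: [0.3625, 0.2618, 0.186]
tool_rot: [3.142, 0.0, -2.786]
force: [-2.4, -1.5, 12.5]
grip_width: 0.0488
finger_force: 44.6
```

Contact came exactly at floor height (TCP 0.186). I release and retreat.

>>> arm_command --deltas '[[[0, 0, 0], [0, 0, 0], 5.5], [[0, 0, 0], [0, 0, 0], 6.5], [[0, 0, 0], [0, 0, 0], 7], [[0, 0, 0], [0, 0, 0], 7], [[0, 0, 0], [0, 0, 0], 7], [[0, 0, -2], [0, 0, 0], 7], [[0, 0, -4], [0, 0, 0], 7], [[0, 0, -4], [0, 0, 0], 7], [[0, 0, -4], [0, 0, 0], 7], [[0, 0, -4], [0, 0, 0], 7], [[0, 3, 0], [0, 0, 0], 7], [[0, 4, 0], [0, 0, 0], 7], [[0, 4, 0], [0, 0, 0], 7], [[0, 4, 0], [0, 0, 0], 7], [[0, 0, 0], [0, 0, 0], 7], [[0, 0, 0], [0, 0, 0], 7]]'

```text
clock: 26.9
position: [0.3098, 0.4028, 0.3654]
tool_rot: [-3.141, -0.001, -2.785]
force: [-0.2, -1.0, 0.2]
grip_width: 0.0699
finger_force: 0.0
```

Run:
```python
from h import *
s=bot.observe(); w=bot.grab_frame('wrist'); t=bot.grab_frame('side')
cv2.imwrite('pics/end.png',np.hstack([cv2.resize(w['frame'][...,::-1],(400,300)),cv2.resize(t['frame'][80:335,60:400,::-1],(400,300))]))
```

```text
(no output)
```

View pics/end.png

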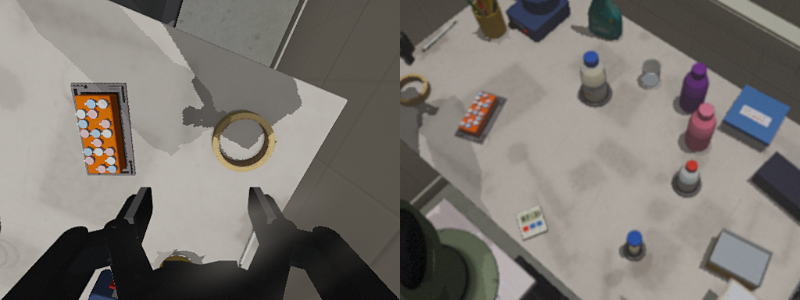

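I check the rack's fit between the stops in one close crop, with the expected inner and outer outlines projected.

Run:
```python
from h import *
s=bot.observe(); w=bot.grab_frame('wrist')
f=w['frame'][...,::-1]; C=(80,95,180,235); k=5
im=cv2.resize(f[C[1]:C[3],C[0]:C[2]],None,fx=4,fy=4,interpolation=cv2.INTER_CUBIC)
u,v=proj(w,[.3625,.2618,.03],s); print(u,v)
hsv=cv2.cvtColor(w['frame'],cv2.COLOR_RGB2HSV); m=cv2.inRange(hsv,np.array([2,120,100]),np.array([20,255,255]))
m[:95]=0;m[235:]=0;m[:,:80]=0;m[:,180:]=0
h=cv2.convexHull(cv2.findNonZero(cv2.morphologyEx(m,cv2.MORPH_OPEN,np.ones((2,2),np.uint8))))[:,0].astype(float)
for z in (.032,.02): print(z,cv2.minAreaRect(np.array([world(w,q,z,s)[:2]*1000 for q in h],np.float32)))
cv2.imwrite('pics/endc.png',im)
```

```text
127.43433036279362 174.3496737977014
0.032 ((362.5892333984375, 264.1937561035156), (118.40164947509766, 49.69306564331055), 20.48459243774414)
0.02 ((367.82159423828125, 259.92340087890625), (123.0870132446289, 51.65951156616211), 20.48459243774414)
```

View pics/endc.png

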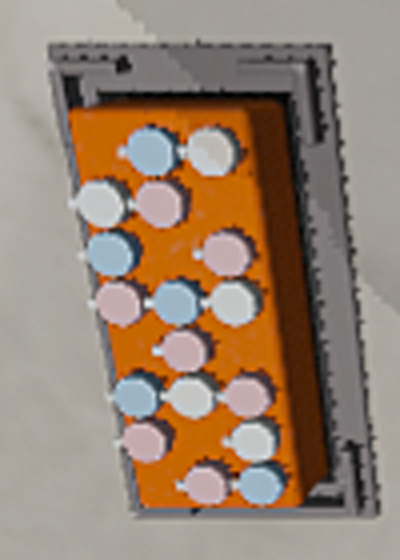

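The crop shows the rack flat on the liner and parallel to the plate. A thin even dark strip runs along its base edge (about crop x 300–330), so it is centred between the stops.

```bash
python3 -c "
from workcell import bot
print(bot.job_done())"
```

```text
the job is handed in; nothing more can be done
None
```

The large bottle, small bottle, tube and rack each stand upright and flat in their matching holders; the beaker and tip box were left untouched, and the job was handed in at about 27 s on the robot's clock.

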